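Close the child-safe dishwasher-tablet box

TASK

Close the open dishwasher-tablet box on the worktop using only fingertip pushes: push its open lid over until it lies flat on the box, then, holding it down against its springy hinge, push it along until its free edge is tucked fully home beneath the retaining lip, so that it stays shut by itself. Grasp nothing: do not lift, tip or shove the box away (a slip of a centimetre or two does no harm), and leave the other things on the worktop where they are.

Things in the scene. Friction and masses are not known exactly. Their poses are not given: they have to be found in the camera images.
- tablet_box: Loose, full, open-topped plastic tablet box, about 2.5 kg, 160 (its x) by 120 (y) by 60 mm high. Origin: centre of its underside, z up. Its +x points from the hinge end (x = -80 mm) to the lip end (x = +80 mm), where the end wall rises to 74 mm. At the start +x points to the robot's left, within 0.6 rad. Pushed with more than about 11 N it slips on the worktop.
- lid (a joint): Lid angle, rad: 0 = flat over the box, on its stop (underside 62, upper face 66 mm above the worktop), 1.57 = upright. Starts between 1.65 and 2.15, leaning back away from the lip. The hinge is springy: the lid rests near 1.9; pressed flat and let go it springs up again unless its edge is under the lip. Folding takes at most 0.16 N m.
- lid_slide (a joint): How far lid and hinge are pushed along the box's +x, m: 0 = back stop (start), 0.018 = fully home (front stop). Takes about 5 N, stays where left. At 0 the flat lid's edge lies 5 mm short of the lip, at 0.018 13 mm beneath it, with 4 mm of height to spare when held flat. Pushed over 5 mm before it is flat, the edge lands on top of the lip: push it back first.
- lid_hinge (a point): Middle of the hinge axis (along the box's y), 64 mm above the worktop, at x = -74 mm of the box at the start; slides along with the lid.
- lid_edge (a point): Middle of the lid's free edge, 131 mm from the hinge axis. The lid is a plain plate 106 mm wide and 4 mm thick.
- lid_ridge (a point): Foot of the finger ridge on the lid's outer face (upper face when shut), on its hinge side, 90 mm from the hinge axis. The ridge runs across the lid, 70 mm long, 8 mm thick (90 to 98 mm from the axis), 7 mm tall. Between hinge and ridge the outer face is flat: press there and push against the ridge.
- lip_edge (a point): Middle of the lower inner edge of the fixed retaining lip, at x = +62, z = +70 mm of the box. The lip is 120 mm wide (along the box's y) and 4 mm thick, and overhangs from x = +80 back to x = +62 mm.
- tin: Bystander: short printed food tin, 75 mm across, 58 mm high. Origin: centre of its underside. Leave it alone.
- spice_jar: Bystander: spice jar with a screw cap, 46 mm across, 105 mm high. Origin: centre of its underside. Leave it alone.
- lemon: Bystander: lemon, 72x57x58 mm. Origin: centre of its underside. Leave it alone.
- teaspoon: Bystander: metal teaspoon, 130 mm long, lying flat. Origin: centre of its underside. Leave it alone.
- small_glass: Bystander: small shot glass, 49 mm across, 62 mm high. Origin: centre of its underside. Leave it alone.
- small_mug: Bystander: small cup with handle standing mouth down, 58 mm across, 55 mm high. Origin: centre of its underside. Leave it alone.

How it is judged:
By the outcome, as a careful person would: the job done as asked, in the order asked, and still so for the second after the job is handed in, with the robot touching nothing.
It also fails if it takes over 38 s, if anything falls off the work surface, if the arm or the gripper's body presses on something with over 40 N, if the wrist force passes 120 N, or if a joint passes its speed limit or range.

ROBOT

A 7-joint arm with a two-finger parallel gripper is mounted at the origin on a cart in front of the work surface, level with it; the furniture and walls round the work are solid. World frame = base frame: x ahead of the robot, y to its left, z up, the work surface at z = 0. Lengths are in mm, angles in rad, forces in N, time in s.
With the tool pointing down it reaches from about 400 to 925 mm from the base axis. Payload 5.6 kg.
Tool frame: the origin (TCP) lies on the mounting face of the last link; the fingertips stand 173 mm ahead of it and the grasp point (between the pads) lies 155 mm ahead of it (manip.tip_extent is the distance from the TCP to the fingertips, in mm); z points along the fingers, y is the line along which they close (so a half turn about z gives the same grasp; the last joint's range is limited). The gripper opens to 85 mm and grips with 20 to 120 N. Pads are 22 mm wide; open, the fingers measure 114 mm over their backs; the gripper's body (76 mm by 85 mm) begins 54 mm behind the grasp point. The pads swing forward as they close: fully open they stand 13 mm farther back than shut.
Start: joints at [1.175, 0.468, -0.012, 1.603, 0.006, 1.071, -0.056], TCP at [224.557, -609.98, 404.69] pointing down, gripper open.
Joint ranges: [-2.53, 2.53], [-0.31, 2.02], [-1.57, 1.55], [0.28, 2.44], [-1.29, 4.43], [0.15, 1.84], [-2.92, 2.92]. Speed limits (rad/s): [2.57, 2.57, 3.14, 3.14, 3.14, 3.14, 3.14].

INTERFACE

Orientations are given as a unit quaternion [w, x, y, z].
In Python, from bench import manip gives the robot as it stands.
- The arm moves only by the tool servo_tool, never from a script. Its arguments are lists of equal length, an entry for each row: "hand": the closure, from 0 (fully open) to 1 (shut); "xyz": the shift along the tool's x, y, z in mm, a list of three; "angular": the turn, a rotation vector about the tool's x, y, z in rad, a list of three. In form: {"hand": [hand, ...], "xyz": [[x, y, z], ...], "angular": [[ax, ay, az], ...]}. A call has exactly 8 rows; each row is the pose to reach, as a shift and turn from the pose commanded when the call began, along the tool's axes at that moment; what a row does not reach only later rows make up. A row lasts 1/12 s, in which the tool goes at most 41.7 mm and 7.16 degrees, less where a joint would pass 70% of its speed; a pose out of reach is approached as far as the arm can. A call with a gripper value outside its range is refused whole. The fingers move at their own pace and stop on an object; the grip force is fixed at half the most. Time passes only in rows, so rows that repeat a pose let the fingers close, or fill a call up. It gives the time, the measured TCP pose, the force and the opening at its end, in the units of the state.
- manip.get_state(): the state, without advancing time (a new reading comes with each control period).
- manip.snapshot(name): name is "side" or "top" or "wrist"; returns the picture (420x560x3 uint8, blue, green, red); there is no depth.
- manip.get_calibration(name): a dict with "K" (3x3 intrinsics, pixels), "distortion" ([k1, k2, p1, p2, k3] as OpenCV has them; the pictures are not rectified), "rvec" (rotation vector, rad) and "tvec" (3), from world to camera coordinates, as OpenCV has them; the wrist camera has in their place "tool_from_camera" (4x4, takes a point from camera to tool coordinates, whose origin is the TCP and whose axes are the flange's). Camera axes: x right, y down, z forward; pixel columns grow to the right and rows downward; lengths in mm; the calibration is good to about 2 mm. A picture is of the moment at which its call begins: read the wrist's pose just before it. get_calibration takes no time and is no camera call.
- manip.hand_in(): hands the job in, once; it reports no verdict.
The state is a dict: "time": time; "qpos": joint angles; "joint_velocities": joint speeds; "tau": joint torques, N m; "ee_pos": TCP position; "orientation": TCP orientation; "contact_force": force on the tool from outside, world axes, zero at the start; "ft_torque": the same for the moment, N m; "finger_gap": finger opening in mm.
Only numpy, scipy, OpenCV 4.12 (cv2) and the standard library are available. Lean on these libraries where they do the work, as an engineer would, in place of code of your own. Each camera call takes 0.05 s, during which the arm holds its last target. There are 200 camera calls.

## Working session

There is one attempt and no reset: what is moved stays moved. The work goes in short steps, Python scripts to look and compute and a tool call to move; the robot and the scene stay as the last step left them, time stands still between calls to the robot, and variables do not carry over. Pictures are saved under pics/ and viewed, on a budget of 10 in all, crops included, one or two more only if the job needs it, and the job is handed in when it is done.

Besides the shell and the picture viewer there is one more tool, called after "Request:" as name(argument=value, ...) on one line, values as JSON. servo_tool: Moves the arm, as the interface text tells. Its arguments: {"type":"object","properties":{"hand":{"type":"array"},"xyz":{"type":"array"},"angular":{"type":"array"}},"required":["hand","xyz","angular"]}

```bash
mkdir -p pics
cat > h.py <<'E'
import numpy as np, cv2
from bench import manip
from scipy.spatial.transform import Rotation as R
def Rq(q): return R.from_quat([q[1],q[2],q[3],q[0]]).as_matrix()
def snap(name,fn):
    im=manip.snapshot(name); cv2.imwrite('pics/'+fn,im); return im
def ray(name,px,st=None):
    c=manip.get_calibration(name)
    p=cv2.undistortPoints(np.array([[px]],float),np.array(c['K']),np.array(c['distortion']))[0,0]
    d=np.array([p[0],p[1],1.])
    if name=='wrist':
        st=st or manip.get_state(); T=np.array(c['tool_from_camera']); Rw=Rq(st['orientation'])
        return np.array(st['ee_pos'])+Rw@T[:3,3], Rw@T[:3,:3]@d
    Rm=cv2.Rodrigues(np.array(c['rvec'],float))[0]; t=np.array(c['tvec'],float).ravel()
    return -Rm.T@t, Rm.T@d
def atz(name,px,z,st=None):
    o,d=ray(name,px,st); return o+d*(z-o[2])/d[2]
def proj(name,P):
    c=manip.get_calibration(name)
    return cv2.projectPoints(np.array(P,float).reshape(-1,3),np.array(c['rvec'],float),np.array(c['tvec'],float),np.array(c['K']),np.array(c['distortion']))[0][:,0]
E
python3 - <<'E'
from h import *
a=snap('top','top1.png'); b=snap('side','side1.png')
s=manip.get_state(); print(s, manip.tip_extent)
print(Rq(s['orientation']).round(3))
E
```

```text
{'time': 0.1, 'qpos': array([ 1.17502907,  0.46825525, -0.0116113 ,  1.60351032,  0.00602872,
        1.07139716, -0.05628913]), 'joint_velocities': array([ 0.00099249, -0.00170889, -0.00055236, -0.00105639, -0.00228017,
       -0.00095347,  0.00170212]), 'tau': array([ 1.33543035e-03, -5.33520663e+01,  2.19170091e-02, -2.51966393e+01,
        1.15040556e-02,  4.36363189e-03, -4.16472983e-05]), 'ee_pos': array([ 224.45426697, -609.78143447,  403.86413905]), 'orientation': array([-7.41541150e-04,  9.84487244e-01,  1.75454485e-01, -2.00142014e-04]), 'contact_force': array([-0.77988499,  0.24534583, -0.85417055]), 'ft_torque': array([ 0.06339757, -0.00682218,  0.02937017]), 'finger_gap': 85.1453645625471} 173.4
[[ 0.938  0.345 -0.001]
 [ 0.345 -0.938  0.001]
 [-0.    -0.002 -1.   ]]
```

View pics/top1.png

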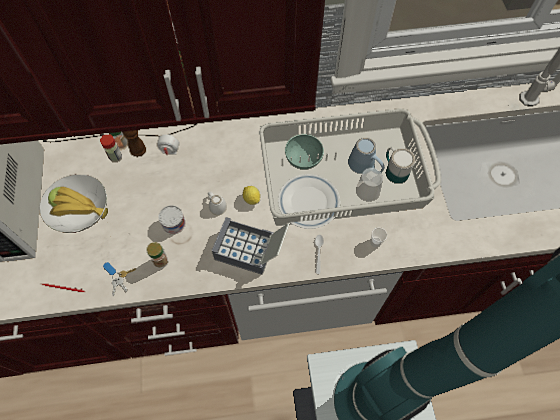

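View pics/side1.png

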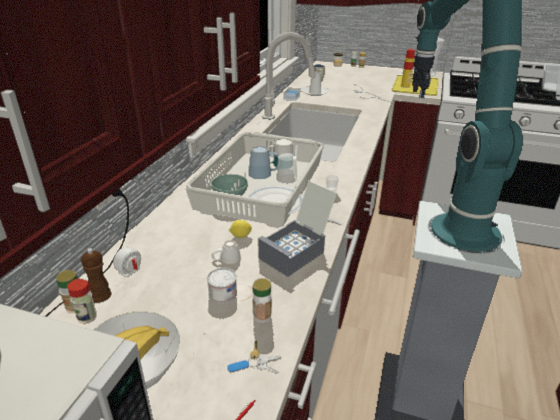

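The top view shows the box at about (243,246), its lip end to the left and the lid leaning right at about (280,242). The lemon is at (251,195), the mug at (215,203), the jar at (157,255) and the spoon at (318,255). I'll enlarge crops of both views.

Run:
```python
import cv2,numpy as np
a=cv2.imread('pics/top1.png')[210:285,195:305]; b=cv2.imread('pics/side1.png')[175:290,245:345]
A=cv2.resize(a,None,fx=7,fy=7,interpolation=cv2.INTER_CUBIC)
cv2.imwrite('pics/c1.png',A)
B=cv2.resize(b,None,fx=5,fy=5,interpolation=cv2.INTER_CUBIC)
cv2.imwrite('pics/c2.png',B); print(A.shape,B.shape)
```

```text
(525, 770, 3) (575, 500, 3)
```

View pics/c1.png

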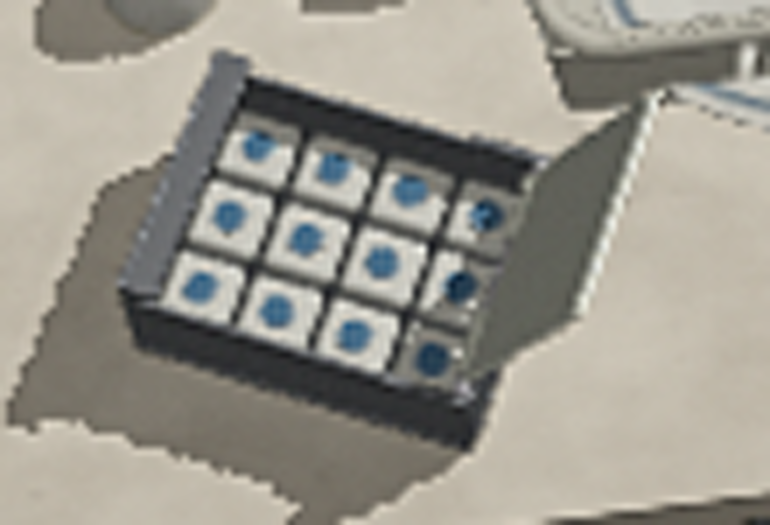

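View pics/c2.png

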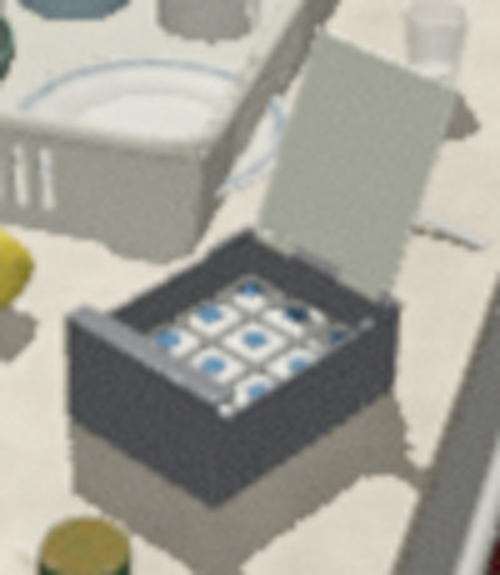

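The crops are clear enough to pick out the lip corners, box bottom corners and lid edge corners. I'll fit pose and lid angle to those.

```bash
cat > fit.py <<'E'
from h import *
from scipy.optimize import least_squares
T={(217,52):(80,-60,74),(122,290):(80,60,74),(250,75):(62,-60,74),(470,450):(-80,60,0),(135,342):(80,60,0),(655,92):'e-',(580,318):'e+'}
S={(68,318):(80,-60,74),(213,420):(80,60,74),(213,507):(80,60,0),(72,430):(80,-60,0),(398,305):(-80,60,60),(322,30):'e-',(458,95):'e+'}
def pts(p,D):
    x,y,a,l=p; out=[]
    for v in D.values():
        if v in('e-','e+'): v=(-74+131*np.cos(l),53*(1 if v=='e+' else -1),64+131*np.sin(l))
        c,s=np.cos(a),np.sin(a); out.append((x+c*v[0]-s*v[1],y+s*v[0]+c*v[1],v[2]))
    return out
def px(D,k,o): return (np.array(list(D))+.5)/k-.5+np.array(o)
pt,ps=px(T,7,(195,210)),px(S,5,(245,175))
f=lambda p:np.r_[(proj('top',pts(p,T))-pt).ravel(),(proj('side',pts(p,S))-ps).ravel()]
x0=atz('top',(243,250),30)
r=least_squares(f,[x0[0],x0[1],1.4,1.9],loss='soft_l1')
print(r.x.round(3)); print(f(r.x).reshape(-1,2).round(1).tolist())
for n,p in dict(tin=(171,218),jar=(156,255),lemon=(251,195),spoon=(318,245),mug=(214,204),glass=(377,237)).items(): print(n,atz('top',p,30).round())
E
python3 fit.py
```

```text
[491.53  303.43    1.119   1.994]
[[-0.9, -0.8], [-1.6, -0.5], [-0.1, -2.4], [-0.0, 0.8], [-0.6, 1.0], [0.5, -0.8], [-0.6, -0.1], [-0.6, -0.8], [1.3, -2.9], [0.7, 1.0], [-1.0, -2.4], [1.6, 0.1], [0.1, -0.7], [1.1, -1.3]]
tin [619. 521.  30.]
jar [499. 572.  30.]
lemon [668. 260.  30.]
spoon [465.  74.  30.]
mug [651. 382.  30.]
glass [ 467. -113.   30.]
```

Fit: box centre (491,303), yaw 1.12, lid at about 1.99. I'll fly over with a waypoint so the arm keeps clear of its base, turning the tool so its x lies along the box's x, and close the fingers on the way.

Request:
servo_tool(hand=[1,1,1,1,1,1,1,1], xyz=[[290,-192,0],[290,-192,0],[290,-192,0],[290,-192,0],[290,-192,0],[290,-192,0],[290,-192,0],[290,-192,0]], angular=[[0,0,-0.767],[0,0,-0.767],[0,0,-0.767],[0,0,-0.767],[0,0,-0.767],[0,0,-0.767],[0,0,-0.767],[0,0,-0.767]])

```text
time: 0.77
ee_pos: [422.4, -339.5, 404.5]
orientation: [-0.0, 0.847, 0.531, -0.0]
contact_force: [0.4, -1.3, 0.1]
finger_gap: -0.3
```

Request:
servo_tool(hand=[1,1,1,1,1,1,1,1], xyz=[[290,-140,0],[290,-140,0],[290,-140,0],[290,-140,0],[290,-140,0],[290,-140,0],[290,-140,0],[290,-140,0]], angular=[[0,0,0],[0,0,0],[0,0,0],[0,0,0],[0,0,0],[0,0,0],[0,0,0],[0,0,0]])

```text
time: 1.43
ee_pos: [421.5, -15.9, 404.8]
orientation: [-0.0, 0.847, 0.532, 0.0]
contact_force: [0.0, -0.7, -1.0]
finger_gap: 0.0
```

Request:
servo_tool(hand=[1,1,1,1,1,1,1,1], xyz=[[145,-75,0],[145,-75,0],[145,-75,0],[145,-75,0],[145,-75,0],[145,-75,0],[145,-75,0],[145,-75,0]], angular=[[0,0,0],[0,0,0],[0,0,0],[0,0,0],[0,0,0],[0,0,0],[0,0,0],[0,0,0]])

```text
time: 2.1
ee_pos: [418.1, 142.5, 404.3]
orientation: [0.0, 0.848, 0.53, -0.001]
contact_force: [0.7, -0.8, 0.3]
finger_gap: 0.2
```

Run:
```python
from h import *
s=manip.get_state(); w=snap('wrist','w1.png')
print(s['time'],s['ee_pos'],s['contact_force'].round(1),s['qpos'].round(2))
p=np.array(s['ee_pos'])[:2]-[491.5,303.4]; a=1.119
print('box xy',p@[np.cos(a),np.sin(a)],p@[-np.sin(a),np.cos(a)])
```

```text
2.1 [418.0910447  142.51448894 404.32414002] [ 0.7 -0.8  0.3] [ 0.21  0.18 -0.67  2.05  0.14  0.95 -0.98]
box xy -176.79200491235687 -4.196353974230756
```

View pics/w1.png

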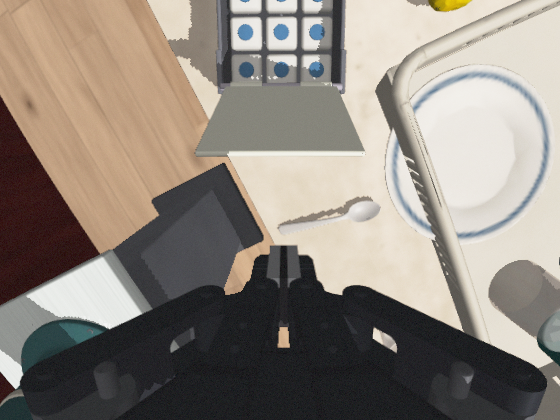

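The wrist view shows the lid edge level between (196,155) and (365,152), with the tool well aligned and the box's rear corners at about (217,88) and (345,88). The rack wall is to the right at (385,90), well clear.

Run:
```python
from h import *
s=manip.get_state(); u=np.array([np.cos(1.119),np.sin(1.119)]);v=np.array([-u[1],u[0]])
for z in(175,183,190):
  A,B=[atz('wrist',p,z,s)[:2] for p in((196,154),(365,152))]; m=(A+B)/2
  print(z,np.linalg.norm(A-B),m, 'tool-rel',(m-s['ee_pos'][:2])@u,(m-s['ee_pos'][:2])@v,'yaw',np.arctan2(*(A-B)[::-1])-np.pi/2)
for p in((217,88),(345,88)):
  m=atz('wrist',p,60,s)[:2]; print(m,(m-s['ee_pos'][:2])@u,(m-s['ee_pos'][:2])@v)
print('rack',[atz('wrist',(385,90),z,s).round() for z in (60,100)])
```

```text
175 108.73144085113964 [437.51843242 187.85251447] tool-rel 49.310347356656905 2.395947409580036 yaw 1.1294850404896377
183 104.33664011015478 [437.89768232 188.44550502] tool-rel 50.009413595851676 2.3136390143937664 yaw 1.1294850404896382
190 100.49118946179293 [438.22952597 188.96437176] tool-rel 50.62109655514713 2.241619168605699 yaw 1.1294850404896377
[404.32757397 262.37905355] 101.86867242021823 64.79354815536131
[515.78777317 208.06650373] 101.66716310198254 -59.195114497166145
rack [array([551., 190.,  60.]), array([537., 191., 100.])]
```

Request:
servo_tool(hand=[1,1,1,1,1,1,1,1], xyz=[[0,-2,35],[0,-2,65],[0,-2,95],[0,-2,95],[0,-2,95],[10,-2,95],[20,-2,95],[20,-2,95]], angular=[[0,0,0],[0,0,0],[0,0,0],[0,0,0],[0,0,0],[0,0,0],[0,0,0],[0,0,0]])

```text
time: 2.82
ee_pos: [426.5, 165.1, 311.8]
orientation: [0.0, 0.847, 0.532, 0.003]
contact_force: [0.6, 0.2, -0.2]
finger_gap: 0.0
```

Request:
servo_tool(hand=[1,1,1,1,1,1,1,1], xyz=[[10,0,1],[19,0,2],[28,0,3],[37,0,4],[45,0,4],[53,0,4],[60,0,4],[66,0,4]], angular=[[0,0,0],[0,0,0],[0,0,0],[0,0,0],[0,0,0],[0,0,0],[0,0,0],[0,0,0]])

```text
time: 3.48
ee_pos: [453.8, 223.1, 305.5]
orientation: [-0.0, 0.847, 0.531, -0.0]
contact_force: [-1.1, 0.3, 0.2]
finger_gap: -0.1
```

Run:
```python
from h import *
w=snap('wrist','w2.png'); b=snap('side','s2.png')[150:300,225:365]
s=manip.get_state(); print(s['ee_pos'],s['contact_force'].round(1))
b=cv2.resize(b,(420*140//150,420)); cv2.imwrite('pics/m2.png',np.hstack([b,cv2.resize(w,(400,420))]))
```

```text
[453.82044969 223.28444148 305.5150733 ] [-0.2 -1.   0.2]
```

View pics/m2.png

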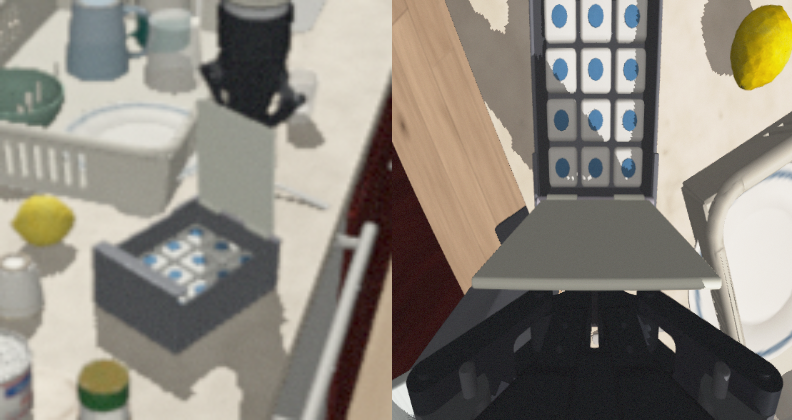

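The lid is now upright with the fingertip behind it, and the box hasn't moved. I'll continue round the arc.

Request:
servo_tool(hand=[1,1,1,1,1,1,1,1], xyz=[[13,0,1],[26,0,3],[39,0,7],[47,0,12],[54,0,18],[60,0,25],[66,0,33],[70,0,41]], angular=[[0,0,0],[0,0,0],[0,0,0],[0,0,0],[0,0,0],[0,0,0],[0,0,0],[0,0,0]])

```text
time: 4.25
ee_pos: [484.5, 286.2, 264.0]
orientation: [-0.0, 0.847, 0.531, 0.001]
contact_force: [0.9, 0.1, 3.0]
finger_gap: -0.2
```

Request:
servo_tool(hand=[1,1,1,1,1,1,1,1], xyz=[[2,0,6],[3,0,11],[4,0,16],[4,0,20],[4,0,22],[4,0,23],[4,0,24],[4,0,24]], angular=[[0,0,0],[0,0,0],[0,0,0],[0,0,0],[0,0,0],[0,0,0],[0,0,0],[0,0,0]])

```text
time: 4.92
ee_pos: [485.8, 288.7, 240.6]
orientation: [0.0, 0.847, 0.531, -0.0]
contact_force: [0.1, 1.6, 0.9]
finger_gap: 0.0
```

Run:
```python
from h import *
w=snap('wrist','w3.png'); b=snap('side','s3.png')[150:300,225:365]
s=manip.get_state(); print(s['ee_pos'],s['contact_force'].round(1))
b=cv2.resize(b,(420*140//150,420)); cv2.imwrite('pics/m3.png',np.hstack([b,cv2.resize(w,(400,420))]))
```

```text
[485.82143096 288.56115267 240.66850935] [-0.6  1.9  1.7]
```

View pics/m3.png

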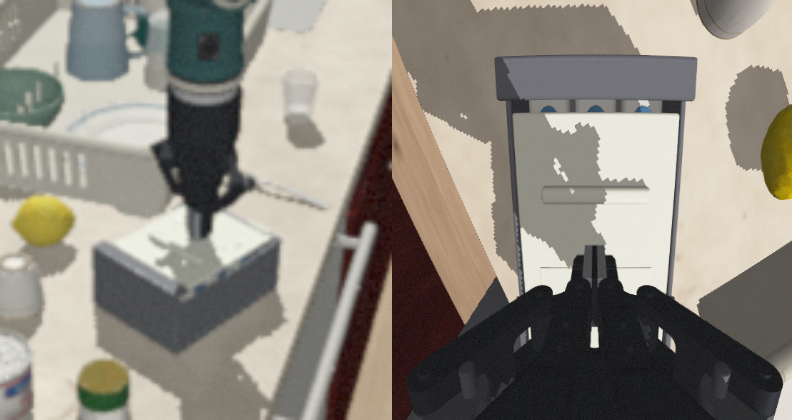

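The lid is nearly flat, with its edge (y≈113) just short of the lip (y≈100) and the ridge clear at (595,193). Next I press down gently and check the force.

Request:
servo_tool(hand=[1,1,1,1,1,1,1,1], xyz=[[0,0,1],[0,0,2],[0,0,3],[0,0,4],[0,0,4],[0,0,4],[0,0,4],[0,0,4]], angular=[[0,0,0],[0,0,0],[0,0,0],[0,0,0],[0,0,0],[0,0,0],[0,0,0],[0,0,0]])

```text
time: 5.68
ee_pos: [485.9, 288.7, 237.9]
orientation: [0.001, 0.847, 0.531, -0.0]
contact_force: [-2.9, -1.9, 12.9]
finger_gap: 0.3
```

Request:
servo_tool(hand=[1,1,1,1,1,1,1,1], xyz=[[3,0,-0.4],[6,0,-0.4],[9,0,-0.4],[12,0,-0.4],[15,0,-0.4],[18,0,-0.4],[21,0,-0.4],[23,0,-0.4]], angular=[[0,0,0],[0,0,0],[0,0,0],[0,0,0],[0,0,0],[0,0,0],[0,0,0],[0,0,0]])

```text
time: 6.35
ee_pos: [495.6, 307.9, 237.6]
orientation: [0.002, 0.848, 0.531, -0.003]
contact_force: [-5.2, -7.5, 14.9]
finger_gap: -0.0
```

Request:
servo_tool(hand=[1,1,1,1,1,1,1,1], xyz=[[1.5,0,0],[3,0,0],[4.5,0,0],[6,0,0],[7.5,0,0],[9,0,0],[10,0,0],[10,0,0]], angular=[[0,0,0],[0,0,0],[0,0,0],[0,0,0],[0,0,0],[0,0,0],[0,0,0],[0,0,0]])

```text
time: 7.02
ee_pos: [500.2, 316.7, 237.5]
orientation: [0.002, 0.848, 0.531, -0.002]
contact_force: [-3.8, -5.7, 10.9]
finger_gap: 0.1
```

Run:
```python
from h import *
w=snap('wrist','w4.png')
s=manip.get_state(); print(s['ee_pos'],s['contact_force'].round(1))
cv2.imwrite('pics/m4.png',w)
```

```text
[500.28166908 316.6379602  237.51376631] [-3.4 -5.7 11.9]
```

View pics/m4.png

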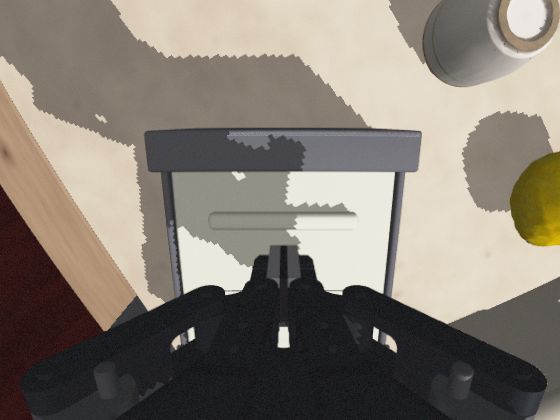

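The lid's edge is under the lip (lip front at y≈171, ridge at y 212–229), and by scale the slide is near 18 mm. The fingertip still has about 7 mm to go to the ridge, so I'll push against it to confirm the stop.

Request:
servo_tool(hand=[1,1,1,1,1,1,1,1], xyz=[[1,0,0],[2,0,0],[3,0,0],[4,0,0],[5,0,0],[6,0,0],[7,0,0],[7,0,0]], angular=[[0,0,0],[0,0,0],[0,0,0],[0,0,0],[0,0,0],[0,0,0],[0,0,0],[0,0,0]])

```text
time: 7.73
ee_pos: [503.4, 323.0, 237.4]
orientation: [0.002, 0.848, 0.531, -0.002]
contact_force: [-3.4, -5.9, 10.1]
finger_gap: 0.4
```

Run:
```python
from h import *
w=snap('wrist','w5.png')
s=manip.get_state(); print(s['ee_pos'],s['contact_force'].round(1))
u=np.array([np.cos(1.121),np.sin(1.121)])
a=cv2.imread('pics/w4.png')
cv2.imwrite('pics/m5.png',np.hstack([a[110:300,130:430],w[110:300,130:430]]))
```

```text
[503.38381349 323.00312549 237.35634301] [-3.8 -5.6 10. ]
```

View pics/m5.png

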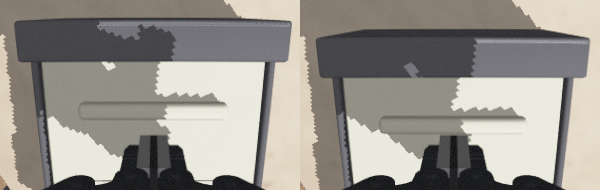

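Box is static and the lid crept forward about 1 mm; the tip is now at the ridge. I'll push further and watch for the force rise at the stop.

Request:
servo_tool(hand=[1,1,1,1,1,1,1,1], xyz=[[0.7,0,0],[1.4,0,0],[2,0,0],[2.5,0,0],[3,0,0],[3,0,0],[3,0,0],[3,0,0]], angular=[[0,0,0],[0,0,0],[0,0,0],[0,0,0],[0,0,0],[0,0,0],[0,0,0],[0,0,0]])

```text
time: 8.45
ee_pos: [504.4, 324.9, 237.1]
orientation: [0.002, 0.848, 0.53, -0.003]
contact_force: [-4.7, -7.5, 11.4]
finger_gap: 0.4
```

Request:
servo_tool(hand=[1,1,1,1,1,1,1,1], xyz=[[0.7,0,0],[1.4,0,0],[2,0,0],[2.5,0,0],[3,0,0],[3,0,0],[3,0,0],[3,0,0]], angular=[[0,0,0],[0,0,0],[0,0,0],[0,0,0],[0,0,0],[0,0,0],[0,0,0],[0,0,0]])

```text
time: 9.12
ee_pos: [505.1, 325.9, 236.4]
orientation: [0.004, 0.848, 0.53, -0.006]
contact_force: [-6.3, -13.1, 14.2]
finger_gap: -0.2
```

Run:
```python
from h import *
w=snap('wrist','w6.png')
s=manip.get_state(); print(s['ee_pos'],s['contact_force'].round(1))
def prof(fn):
  a=cv2.imread('pics/'+fn); g=cv2.cvtColor(a,cv2.COLOR_BGR2GRAY)[110:260,330:350].mean(1); d=np.diff(g)
  i=np.argsort(-abs(d))[:10]; print(fn,sorted([(int(k)+110,int(d[k])) for k in i]))
for f in('w4.png','w5.png','w6.png'): prof(f)
```

```text
[505.09470819 325.85807028 236.42036748] [ -7.9 -13.   13. ]
w4.png [(127, -50), (129, 25), (130, 25), (170, 41), (171, 62), (210, -22), (213, 24), (214, 25), (215, 24), (216, 22)]
w5.png [(138, -54), (148, 28), (149, 26), (152, -22), (186, 46), (187, 57), (225, -24), (228, 25), (229, 25), (230, 23)]
w6.png [(140, -51), (141, -18), (151, 21), (191, 78), (192, 39), (229, -22), (232, 24), (233, 24), (234, 23), (235, 21)]
```

Horizontal force rose to 15 N with hardly any motion, and the lip-to-ridge gap shrank from 37 mm to under 17 mm, so the front stop is reached. I'll relax and lift straight off.

Request:
servo_tool(hand=[1,1,1,1,1,1,1,1], xyz=[[-2,0,0],[-2.5,0,-3],[-3,0,-8],[-3,0,-15],[-3,0,-30],[-3,0,-50],[-3,0,-80],[-3,0,-110]], angular=[[0,0,0],[0,0,0],[0,0,0],[0,0,0],[0,0,0],[0,0,0],[0,0,0],[0,0,0]])

```text
time: 9.83
ee_pos: [504.4, 327.5, 347.7]
orientation: [-0.0, 0.847, 0.531, -0.001]
contact_force: [0.0, -0.7, 0.2]
finger_gap: 0.2
```

Request:
servo_tool(hand=[1,1,1,1,1,1,1,1], xyz=[[-20,0,-40],[-50,0,-60],[-80,0,-60],[-80,0,-60],[-80,0,-60],[-80,0,-60],[-80,0,-60],[-80,0,-60]], angular=[[0,0,0],[0,0,0],[0,0,0],[0,0,0],[0,0,0],[0,0,0],[0,0,0],[0,0,0]])

```text
time: 10.5
ee_pos: [469.9, 256.5, 406.6]
orientation: [-0.001, 0.847, 0.532, -0.0]
contact_force: [0.9, -0.2, 0.6]
finger_gap: -0.2
```

Run:
```python
from h import *
w=snap('wrist','w7.png'); b=snap('side','s7.png')[150:300,225:365]
s=manip.get_state(); print(s['time'],s['ee_pos'],s['contact_force'].round(1))
b=cv2.resize(b,(392,420)); cv2.imwrite('pics/m7.png',np.hstack([b,w[:,80:480]]))
```

```text
10.6 [469.81274719 256.27610452 406.54559241] [ 0.8  0.5 -0.3]
```

View pics/m7.png

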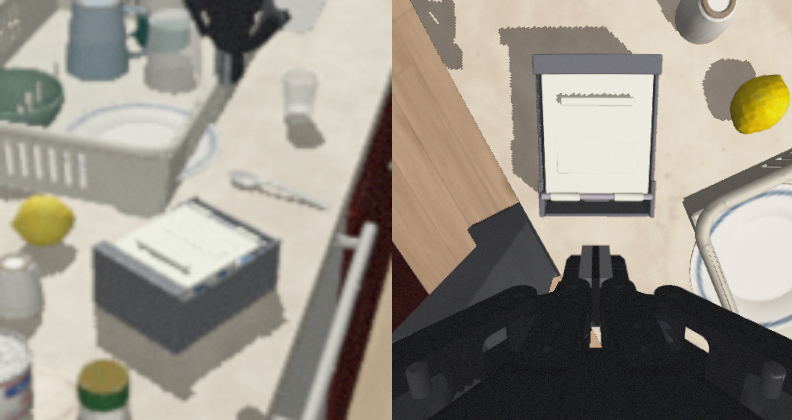

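The lid stays shut with its edge under the lip: lip inner edge at y≈74, ridge foot y≈105, hinge y≈196, box rear y≈216. I'll check the slide numerically.

Run:
```python
from h import *
im=cv2.imread('pics/w7.png')
g=cv2.cvtColor(im,cv2.COLOR_BGR2GRAY)[45:225,300:318].mean(1);d=np.diff(g)
print([(k+45,int(d[k])) for k in range(len(d)) if abs(d[k])>9])
s=manip.get_state();u=np.array([np.cos(1.121),np.sin(1.121)])
X=lambda y,z:float(atz('wrist',(284,y),z,s)[:2]@u)
f=X(54,74)
for n,y,z in(('lip in',74,74),('ridge far',96,73),('ridge near',105,73),('hinge',196,64),('rear',205,60),('rear',216,60)): print(n,round(80+X(y,z)-f,1))
```

```text
[(49, -14), (52, -9), (72, -9), (73, 93), (74, 31), (92, -11), (93, -35), (94, -36), (96, 25), (97, 49), (98, 13), (104, -22), (105, 16), (106, 11), (191, -26), (192, -46), (193, 26), (194, 20), (195, 9), (198, -9), (199, -41), (200, -76), (201, -39), (212, 27), (213, 28), (214, 11), (215, 30), (216, 49), (217, 18)]
lip in 62.7
ridge far 43.3
ridge near 35.1
hinge -55.0
rear -65.8
rear -78.0
```

```bash
python3 -c "
from h import *
print(manip.hand_in())"
```

```text
the job is handed in; nothing more can be done
None
```

The tablet box is closed: the lid is tucked under the lip and stayed shut once the arm let go. I handed it in at about 10.6 s of the 38 s. With the fingers shut, I pushed the lid over from behind and pressed it flat with about 13 N. I then slid it along until it hit its front stop, lifted straight off and backed away.

**Last checks:**
- **Lid position:** the last wrist picture puts the ridge at 35–43 mm and the hinge at −55 mm along the box. Fully home would be 34–42 mm and −56 mm, so they agree within about 1 mm.
- **Stop reached:** the sideways force rose to about 15 N with almost no further movement, which fits the lid being against its front stop.
- **Surroundings:** the wrist force read near zero after lifting off. The box showed no visible shift. The lemon, mug, spoon and glass look undisturbed. I did not measure the box or any of the other items again.

No check failed. One small mismatch: the fingertip height under load read 2–3 mm below the nominal 66 mm lid face. That is about the calibration error plus a slight tilt from pressing.

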